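Index and lock the die turret

TASK

Turn the small die turret on the bench by pushing on its spokes with a fingertip until the widest of its four dies stands right in line with the lock pin at the edge of its base; then press the black-capped lock pin all the way down with a fingertip. Push the spokes, do not grip them; do not touch the dies, and do not press the pin before the wide die has stopped in line with it. Leave the reel, the tin and the wax where they are.

Things in the scene. Friction and masses are not known exactly. Their poses are not given: they have to be found in the camera images.
- base: Fixed green base: round foot 184 mm wide, 14 mm thick, and a tab. Origin: on the turret's vertical axis, at bench level; z up. The pin stands 135 mm from the axis along the base's +y, in a green housing 36 x 36 mm, 38 mm high with its collar. A thin steel line on the foot points at the pin. Under the spokes nothing is above 18 mm. Far left of it stands a press 390 mm tall.
- turret_angle (a joint): Turret angle about its vertical axis, rad, positive anticlockwise from above. 0 (or any whole number of turns): wide die exactly in line with the lock pin. Turns either way, no stop in reach, does not coast, stays where it is left; friction about 0.12 N m. Its dark steel disc is 116 mm across, 40 to 56 mm above the bench; the nut on its axis reaches 68 mm.
- turret: The turret, with 4 level round steel spokes 10 mm thick, reaching from the disc's edge to 110 mm from the axis, centre line 48 mm above the bench (free length 50 mm, open underneath). Origin: on the axis, 40 mm above the bench. Spokes point 45, 135, 225, 315 degrees anticlockwise from its x axis. Dies 39 mm from the axis: the wide one at +y, three slim ones (16 to 20 mm, tops 74 mm up) at -x, -y, +x.
- wide_die (a point): Centre of the top face of the widest die: a round dished steel die 34 mm across and 14 mm tall on the disc, 39 mm from the axis, its top 70 mm above the bench, half-way between two spokes. It turns with the turret.
- mark (a point): Point fixed to the base, 39 mm from the axis towards the lock pin, 70 mm above the bench: where the centre of the wide die's top must stand.
- lock_pin: The lock pin with its black round cap, 22 mm across. Origin: the centre of its top face, about 58 mm above the bench when up, 46 mm when fully down; it moves with the pin.
- pin_travel (a joint): How far the lock pin is pushed down, m: near 0 is up, 0.012 is fully down on its stop. It takes about 4 N to move and stays where it is pushed.
- reel: A loose bystander to leave alone: the upright thread reel, 32 mm across and 48 mm tall. Origin: the centre of its underside.
- tin: A loose bystander to leave alone: the round white rivet tin, 67 mm across and 32 mm tall. Origin: the centre of its underside.
- wax: A loose bystander to leave alone: the block of beeswax, 35 x 52 x 21 mm. Origin: the centre of its underside.

How it is judged (in metres and radians):
On the way, in this order (a step that is already met when the one before it is completed fails the run):
1. the wide die stands still in line with the lock pin, within 5 mm, with the pin still up (horizontal distance between wide_die and mark below 0.005 m and velocity of joint turret_angle between -0.05 and 0.05 rad/s and value of joint pin_travel below 0.004 m), for 0.2 s.
2. the lock pin is pressed fully down while the wide die stays in line (value of joint pin_travel above 0.0105 m and horizontal distance between wide_die and mark below 0.005 m), for 0.2 s.
At the end, for the whole second after the job is handed in: The wide die's centre rests within 5 mm of the mark (about 7 degrees of turret angle), the lock pin is down by more than 10.5 of its 12 mm, and the reel, tin and wax are within 15 mm of where they began (all of step 2 and velocity of joint turret_angle between -0.05 and 0.05 rad/s and distance of each of reel, tin, wax from where it was at the start of the episode below 0.015 m); the robot touches nothing.
It fails at once if the lock pin is pressed (past 5 mm) while the wide die is out of line by more than 6 mm (value of joint pin_travel above 0.005 m and horizontal distance between wide_die and mark above 0.006 m).
It fails at once if the fingers touch a die (contact force between the fingers and turret_c6 above 1 N or contact force between the fingers and turret_c7 above 1 N or contact force between the fingers and turret_c8 above 1 N or contact force between the fingers and turret_c9 above 1 N or contact force between the fingers and turret_c10 above 1 N).
It fails at once if the turret is gripped or shoved with more than 30 N (contact force between the fingers and turret above 30 N).
It fails at once if the reel, the tin or the wax is pushed aside or lifted by more than 15 mm (distance of any of reel, tin, wax from where it was at the start of the episode above 0.015 m).
It also fails if it takes over 69 s, if anything falls off the work surface, if the arm or the gripper's body presses on something with over 40 N, if the wrist force passes 120 N, or if a joint passes its speed limit or range.

ROBOT

A 7-joint arm with a two-finger parallel gripper is mounted at the origin on a cart in front of the work surface, level with it; the furniture and walls round the work are solid. World frame = base frame: x ahead of the robot, y to its left, z up, the work surface at z = 0. Lengths are in mm, angles in rad, forces in N, time in s.
With the tool pointing down it reaches from about 425 to 875 mm from the base axis. Payload 9.9 kg.
Tool frame: the origin (TCP) lies at the very end of the fingers, on their centre line; the grasp point (between the pads) lies 19 mm behind it; z points along the fingers, y is the line along which they close (so a half turn about z gives the same grasp; the last joint's range is limited). The gripper opens to 85 mm and grips with 20 to 120 N. Pads are 22 mm wide; open, the fingers measure 114 mm over their backs; the gripper's body (76 mm by 85 mm) begins 54 mm behind the grasp point. The pads swing forward as they close: fully open they stand 13 mm farther back than shut.
Start: joints at [-1.225, 0.576, 0.025, 1.437, -0.015, 1.129, -0.057], TCP at [281.258, 613.614, 231.289] pointing down, gripper open.
Joint ranges: [-2.76, 2.76], [-0.34, 2.15], [-1.52, 1.57], [0.19, 2.46], [-1.09, 4.23], [0.17, 1.99], [-2.82, 2.82]. Speed limits (rad/s): [2.22, 2.22, 3.01, 3.01, 3.14, 3.14, 3.14].

INTERFACE

Orientations are given as a 3x3 rotation matrix whose columns are the frame's x, y, z axes.
In Python, from bench import env, snapshot, get_calibration gives the robot as it stands.
- The arm moves only by the tool apply_moves, never from a script. Its argument "targets" is a list of rows, each a list of 3 entries, a list of its own where there are three numbers: the shift along the tool's x, y, z in units of 25 mm (1.0 is 25 mm), then the turn, a rotation vector about the tool's x, y, z in units of 5 degrees (1.0 is 5 degrees), then the opening, from 0 (shut) to 1 (fully open). In form: [[[tx, ty, tz], [wx, wy, wz], grip], ...]. A call has 1 to 12 rows; each row shifts and turns the commanded pose from where the row before left it, along the tool's axes as they then stand; what a row does not reach is not made up. A row lasts 1/12 s, in which the tool goes at most 41.7 mm and 7.16 degrees, less where a joint would pass 70% of its speed; a pose out of reach is approached as far as the arm can. A call is refused whole if a number of a shift passes 1 or a number of a turn 1, either way. A call with a gripper value outside its range is refused whole. The fingers move at their own pace and stop on an object; "force" is the grip in N (left out, the last holds). Time passes only in rows, so rows that do not move let the fingers close. It gives the time, the measured TCP pose, the force, the opening and the grip force at its end, in the units of the state.
- env.get_state(): the state, without advancing time (a new reading comes with each control period).
- snapshot(name): name is "scene" or "top" or "wrist"; returns the picture (420x560x3 uint8, red, green, blue); there is no depth.
- get_calibration(name): a dict with "mtx" (3x3 intrinsics, pixels), "pose" (4x4, takes a point from camera to world coordinates). Camera axes: x right, y down, z forward; pixel columns grow to the right and rows downward; lengths in mm; the calibration is good to about 2 mm. A picture is of the moment at which its call begins: read the wrist's pose just before it. get_calibration takes no time and is no camera call; for the wrist camera it gives the pose at the moment of the call.
- env.close_job(): hands the job in; it is judged then, once.
The state is a dict: "t": time; "joints": joint angles; "dq": joint speeds; "tau": joint torques, N m; "tool_pos": TCP position; "orientation": TCP orientation; "ft_force": force on the tool from outside, world axes, zero at the start; "torque": the same for the moment, N m; "finger_gap": finger opening in mm; "grasp_force": force on a finger pad.
Only numpy, scipy, OpenCV 4.12 (cv2) and the standard library are available. Lean on these libraries where they do the work, as an engineer would, in place of code of your own. Each camera call takes 0.05 s, during which the arm holds its last target. There are 200 camera calls.

## Working session

There is one attempt and no reset: what is moved stays moved. The work goes in short steps, Python scripts to look and compute and a tool call to move; the robot and the scene stay as the last step left them, time stands still between calls to the robot, and variables do not carry over. Pictures are saved under pics/ and viewed, at most 10 in all, crops included, and the job is handed in when it is done.

Besides the shell and the picture viewer there is one more tool, called after ">>>" as a command line: name --argument value ..., lists and objects as JSON in quotes. apply_moves: Moves the arm, as the interface text tells. Its arguments: {"type":"object","properties":{"targets":{"type":"array"},"force":{"type":"number"}},"required":["targets"]}

```bash
mkdir -p pics; python3 - <<'E'
from bench import env,snapshot,get_calibration
import cv2,numpy as np
for n in("top","scene"):
    im=snapshot(n); cv2.imwrite(f"pics/{n}0.png",im[:,:,::-1]); c=get_calibration(n); print(n,np.round(c["mtx"],1).tolist(),np.round(c["pose"],3).tolist())
s=env.get_state();print(s)
E
```

```text
top [[476.1, 0.0, 279.0], [0.0, 476.1, 202.8], [0.0, 0.0, 1.0]] [[0.001, -0.986, 0.166, 431.186], [-1.0, 0.0, 0.007, -148.473], [-0.007, -0.166, -0.986, 895.449], [0.0, 0.0, 0.0, 1.0]]
scene [[478.4, 0.0, 279.9], [0.0, 478.4, 196.9], [0.0, 0.0, 1.0]] [[0.816, -0.374, 0.44, 191.882], [-0.577, -0.504, 0.643, -699.993], [-0.019, -0.779, -0.627, 604.394], [0.0, 0.0, 0.0, 1.0]]
{'t': 0.1, 'joints': array([-1.22478086,  0.57648487,  0.02484875,  1.43783365, -0.01502987,
        1.12899592, -0.05647415]), 'dq': array([-7.89091513e-04, -2.10981009e-03, -1.01924957e-03, -2.24481071e-03,
       -4.82396827e-04,  9.40756063e-05, -4.78142200e-04]), 'tau': array([ 6.43168620e-03, -7.67305326e+01,  2.25786164e+00, -2.86603045e+01,
        1.59281882e-02,  8.66176706e-03,  8.33265130e-05]), 'tool_pos': array([281.08872114, 613.23601665, 230.50074747]), 'orientation': array([[-9.09061113e-01,  4.16662385e-01, -5.91460815e-04],
       [ 4.16662801e-01,  9.09060007e-01, -1.41916889e-03],
       [-5.36409217e-05, -1.53655097e-03, -9.99998818e-01]]), 'ft_force': array([-0.28695802, -0.10218708, -0.3418112 ]), 'torque': array([ 0.00285155,  0.01726217, -0.05977661]), 'grasp_force': 0.0, 'finger_gap': 85.40828365711027}
```

View pics/top0.png

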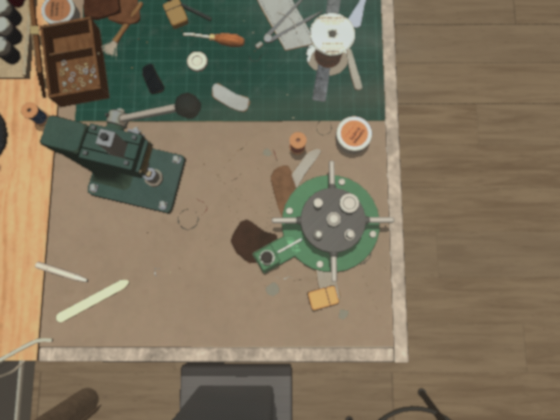

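View pics/scene0.png

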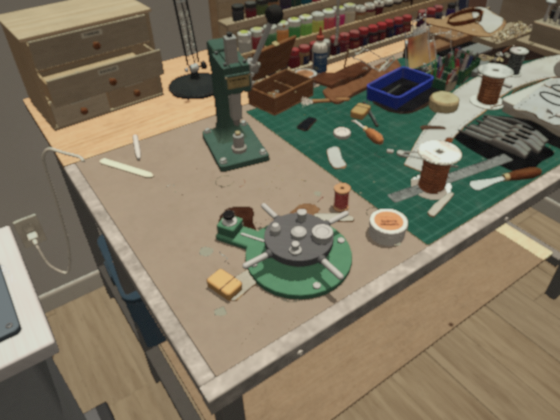

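The top view shows the turret axis near (333,219) and the wide die at (349,203), which is about -45° in the world. The pin is at (267,257), the reel at (298,142), the tin at (354,134) and the wax at (323,298). The four spokes run roughly along the image axes.

```bash
cat > h.py <<'E'
import numpy as np,cv2
from bench import env,snapshot,get_calibration
def ray(n,uv,z):
    c=get_calibration(n);P=np.array(c["pose"]);d=P[:3,:3]@np.linalg.solve(np.array(c["mtx"]),[uv[0],uv[1],1.]);o=P[:3,3]
    return (o+d*(z-o[2])/d[2])[:2]
def proj(n,p):
    c=get_calibration(n);P=np.array(c["pose"]);q=np.array(c["mtx"])@(P[:3,:3].T@(np.array(p,float)-P[:3,3]));return q[:2]/q[2]
def ang(v): return np.degrees(np.arctan2(v[1],v[0]))
E
python3 - <<'E'
from h import *
im=cv2.imread("pics/top0.png")
hsv=cv2.cvtColor(im,cv2.COLOR_BGR2HSV)
roi=np.zeros(im.shape[:2],np.uint8);roi[165:285,245:400]=1
g=((cv2.inRange(hsv,(55,80,40),(90,255,255))>0)&(roi>0)).astype(np.uint8)
cs=max(cv2.findContours(g,0,cv2.CHAIN_APPROX_NONE)[0],key=cv2.contourArea)
# foot outline at z=14 -> world; fit circle by rough centre gating
W=np.array([ray("top",p[0],14) for p in cs])
c=ray("top",(333,221),14)
for _ in range(10):
    r=np.linalg.norm(W-c,axis=1);k=abs(r-92)<6
    A=np.c_[2*W[k],np.ones(k.sum())];s=np.linalg.lstsq(A,(W[k]**2).sum(1),rcond=None)[0];c=s[:2]
print("axis",c,"r",np.sqrt(s[2]+c@c),k.sum())
for n,uv,z in(("pin",(267,257),58),("wide",(349,203),70),("nut",(333.5,219),68),("reel",(298,142),48),("tin",(354,134),32),("wax",(323,298),21),("s1",(332,164),48),("s2",(392,220),48),("s3",(334,278),48),("s4",(274,220),48)):
    p=ray("top",uv,z);print(n,p.round(1),"d",np.linalg.norm(p-c).round(1),"ang",ang(p-c).round(1))
big=cv2.resize(im[155:290,245:400],None,fx=5,fy=4.4,interpolation=cv2.INTER_CUBIC)
big=cv2.resize(im[160:285,245:400],None,fx=4.8,fy=4.8,interpolation=cv2.INTER_CUBIC);cv2.imwrite("pics/crop0.png",big)
E
```

```text
axis [0. 0.] r 0.0 0
pin [ 475.6 -121.8] d 491.0 ang -14.4
wide [ 569.4 -265.8] d 628.4 ang -25.0
nut [ 541.3 -238.3] d 591.5 ang -23.8
reel [ 687.2 -177.7] d 709.8 ang -14.5
tin [ 707.5 -283.7] d 762.2 ang -21.9
wax [ 404.1 -221.9] d 461.0 ang -28.8
s1 [ 645.4 -239.6] d 688.4 ang -20.4
s2 [ 542.2 -345.1] d 642.7 ang -32.5
s3 [ 439.5 -239.4] d 500.5 ang -28.6
s4 [ 542.2 -133.8] d 558.5 ang -13.9
```

View pics/crop0.png

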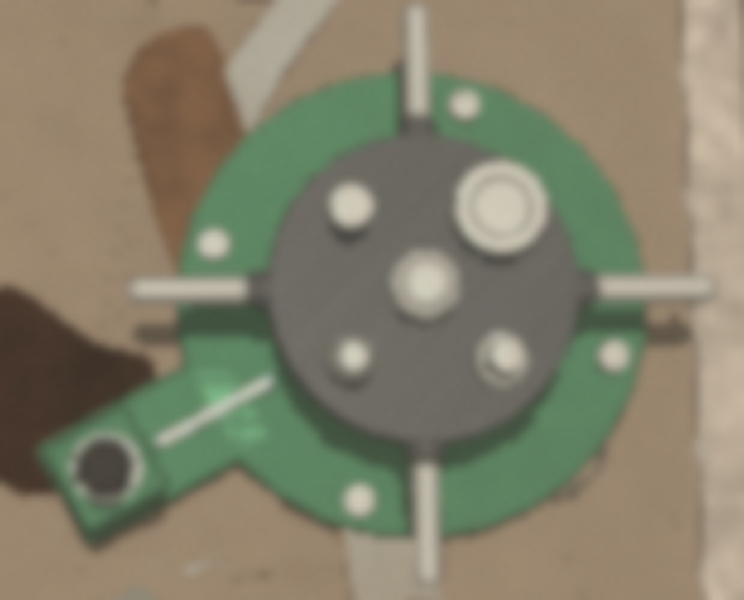

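The crop refines this. The axis is at about (541.5,-239), and the pin is 135.0 mm from it at 119.5°, as it should be. The wide die is 39 mm out at about -45°, and the spokes point along 0/90/180/270°. The turret needs about +164.5°, so I'll push the spoke at 180° round the near side, keeping the route clear of the press.

First I turn the tool so that its y axis is world x, and shut the fingers.

>>> apply_moves --targets '[[[0,0,0],[0,0,1],0],[[0,0,0],[0,0,1],0],[[0,0,0],[0,0,1],0],[[0,0,0],[0,0,1],0],[[0,0,0],[0,0,1],0],[[0,0,0],[0,0,1],0],[[0,0,0],[0,0,1],0],[[0,0,0],[0,0,1],0],[[0,0,0],[0,0,1],0],[[0,0,0],[0,0,1],0],[[0,0,0],[0,0,1],0],[[0,0,0],[0,0,1],0]]'

```text
t: 1.1
tool_pos: [281.1, 613.4, 230.8]
orientation: [[-0.089, 0.996, -0.0], [0.996, 0.089, -0.001], [-0.001, -0.0, -1.0]]
ft_force: [-0.9, -0.9, 0.7]
finger_gap: 0.4
grasp_force: 0.0
```

>>> apply_moves --targets '[[[0,0,0],[0,0,1],0],[[0,0,0],[0,0,0.1],0]]'

```text
t: 1.27
tool_pos: [281.0, 613.5, 230.8]
orientation: [[0.006, 1.0, -0.0], [1.0, -0.006, -0.001], [-0.001, -0.0, -1.0]]
ft_force: [-1.2, 0.8, -0.0]
finger_gap: 0.1
grasp_force: 0.0
```

>>> apply_moves --targets '[[[-1,0,0],[0,0,0],0],[[-1,0,0],[0,0,0],0],[[-1,0,0],[0,0,0],0],[[-1,0,0],[0,0,0],0],[[-1,0,0],[0,0,0],0],[[-1,0,0],[0,0,0],0],[[-1,0,0],[0,0,0],0],[[-1,0,0],[0,0,0],0],[[-1,0,0],[0,0,0],0],[[-1,0,0],[0,0,0],0],[[0,0,0],[0,0,0],0]]'

```text
t: 2.18
tool_pos: [280.9, 358.6, 231.4]
orientation: [[0.003, 1.0, -0.001], [1.0, -0.003, -0.002], [-0.002, -0.001, -1.0]]
ft_force: [-0.6, -0.5, -0.8]
finger_gap: -0.1
grasp_force: 0.0
```

>>> apply_moves --targets '[[[-1,0.8,0],[0,0,0],0],[[-1,0.8,0],[0,0,0],0],[[-1,0.8,0],[0,0,0],0],[[-1,0.8,0],[0,0,0],0],[[-1,0.8,0],[0,0,0],0],[[-1,0.8,0],[0,0,0],0],[[0,0,0],[0,0,0],0]]'

```text
t: 2.77
tool_pos: [403.9, 208.3, 231.7]
orientation: [[0.007, 1.0, 0.002], [1.0, -0.007, -0.002], [-0.002, 0.002, -1.0]]
ft_force: [0.1, -0.2, 0.1]
finger_gap: -0.1
grasp_force: 0.0
```

```bash
python3 -c "
from h import *
print(env.get_state()['joints'].round(2))"
```

```text
[-0.93  0.27  0.46  2.   -0.15  0.9  -0.41]
```

>>> apply_moves --targets '[[[-1,0.2,0],[0,0,0],0],[[-1,0.2,0],[0,0,0],0],[[-1,0.2,0],[0,0,0],0],[[-1,0.2,0],[0,0,0],0],[[-1,0.2,0],[0,0,0],0],[[-1,0.2,0],[0,0,0],0],[[-1,0,0],[0,0,0],0],[[-1,0,0],[0,0,0],0],[[-1,0,0],[0,0,0],0],[[-1,0,0],[0,0,0],0],[[0,0,0],[0,0,0],0]]'

```text
t: 3.68
tool_pos: [429.7, -41.0, 231.7]
orientation: [[0.005, 1.0, 0.001], [1.0, -0.005, -0.002], [-0.002, 0.001, -1.0]]
ft_force: [-0.6, -0.9, 0.0]
finger_gap: 0.0
grasp_force: 0.0
```

>>> apply_moves --targets '[[[-1,0.2,0],[0,0,0],0],[[-1,0.2,0],[0,0,0],0],[[-1,0.2,0],[0,0,0],0],[[-1,0.2,0],[0,0,0],0],[[-1,0.2,0],[0,0,0],0],[[-0.8,0.2,0],[0,0,0],0],[[0,0,0],[0,0,0],0],[[0,0,0],[0,0,0],0]]'

```text
t: 4.35
tool_pos: [459.6, -182.2, 231.1]
orientation: [[0.003, 1.0, -0.001], [1.0, -0.003, -0.0], [-0.0, -0.001, -1.0]]
ft_force: [0.1, 0.5, 0.1]
finger_gap: -0.2
grasp_force: 0.0
```

>>> apply_moves --targets '[[[-0.36,0.16,0.7],[0,0,0],0],[[0,0,1],[0,0,0],0],[[0,0,1],[0,0,0],0],[[0,0,1],[0,0,0],0],[[0,0,1],[0,0,0],0],[[0,0,1],[0,0,0],0],[[0,0,0.7],[0,0,0],0],[[0,0,0.5],[0,0,0],0],[[0,0,0.4],[0,0,0],0],[[0,0,0.4],[0,0,0],0],[[0,0,0],[0,0,0],0],[[0,0,0],[0,0,0],0]]'

```text
t: 5.35
tool_pos: [463.5, -190.3, 38.8]
orientation: [[0.002, 1.0, -0.0], [1.0, -0.002, 0.0], [0.0, -0.0, -1.0]]
ft_force: [0.0, 0.3, -0.0]
finger_gap: 0.0
grasp_force: 0.0
```

```bash
python3 - <<'E'
from h import *
# arc plan r=88 about (541.5,-239), 4.5 deg steps (about 7 mm/row)
c=np.array([541.5,-239]);p=np.array([463.5,-191.])
for a in range(160,336,5):
    q=c+88*np.array([np.cos(np.radians(a)),np.sin(np.radians(a))]);d=(q-p)/25;p=q
    print(a,q.round(0),"tx %.2f ty %.2f"%(d[1],d[0]))
E
```

```text
160 [ 459. -209.] tx -0.72 ty -0.19
165 [ 456. -216.] tx -0.29 ty -0.09
170 [ 455. -224.] tx -0.30 ty -0.07
175 [ 454. -231.] tx -0.30 ty -0.04
180 [ 454. -239.] tx -0.31 ty -0.01
185 [ 454. -247.] tx -0.31 ty 0.01
190 [ 455. -254.] tx -0.30 ty 0.04
195 [ 456. -262.] tx -0.30 ty 0.07
200 [ 459. -269.] tx -0.29 ty 0.09
205 [ 462. -276.] tx -0.28 ty 0.12
210 [ 465. -283.] tx -0.27 ty 0.14
215 [ 469. -289.] tx -0.26 ty 0.16
220 [ 474. -296.] tx -0.24 ty 0.19
225 [ 479. -301.] tx -0.23 ty 0.21
230 [ 485. -306.] tx -0.21 ty 0.23
235 [ 491. -311.] tx -0.19 ty 0.24
240 [ 497. -315.] tx -0.16 ty 0.26
245 [ 504. -319.] tx -0.14 ty 0.27
250 [ 511. -322.] tx -0.12 ty 0.28
255 [ 519. -324.] tx -0.09 ty 0.29
260 [ 526. -326.] tx -0.07 ty 0.30
265 [ 534. -327.] tx -0.04 ty 0.30
270 [ 542. -327.] tx -0.01 ty 0.31
275 [ 549. -327.] tx 0.01 ty 0.31
280 [ 557. -326.] tx 0.04 ty 0.30
285 [ 564. -324.] tx 0.07 ty 0.30
290 [ 572. -322.] tx 0.09 ty 0.29
295 [ 579. -319.] tx 0.12 ty 0.28
300 [ 586. -315.] tx 0.14 ty 0.27
305 [ 592. -311.] tx 0.16 ty 0.26
310 [ 598. -306.] tx 0.19 ty 0.24
315 [ 604. -301.] tx 0.21 ty 0.23
320 [ 609. -296.] tx 0.23 ty 0.21
325 [ 614. -289.] tx 0.24 ty 0.19
330 [ 618. -283.] tx 0.26 ty 0.16
335 [ 621. -276.] tx 0.27 ty 0.14
```

>>> apply_moves --targets '[[[-0.4,-0.1,0],[0,0,0],0],[[-0.3,-0.1,0],[0,0,0],0],[[-0.15,-0.04,0],[0,0,0],0],[[-0.15,-0.04,0],[0,0,0],0],[[-0.15,-0.04,0],[0,0,0],0],[[-0.15,-0.03,0],[0,0,0],0],[[-0.3,-0.04,0],[0,0,0],0],[[-0.3,-0.01,0],[0,0,0],0],[[-0.3,0.01,0],[0,0,0],0],[[0,0,0],[0,0,0],0]]'

```text
t: 6.18
tool_pos: [453.6, -247.9, 38.9]
orientation: [[0.004, 1.0, 0.0], [1.0, -0.004, -0.001], [-0.001, 0.0, -1.0]]
ft_force: [0.0, -0.0, 0.3]
finger_gap: -0.1
grasp_force: 0.0
```

```bash
python3 - <<'E'
from h import *
cv2.imwrite("pics/t1.png",cv2.resize(snapshot("top")[150:290,235:405,::-1],None,fx=4,fy=4,interpolation=cv2.INTER_CUBIC))
E
```

```text
(no output)
```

View pics/t1.png

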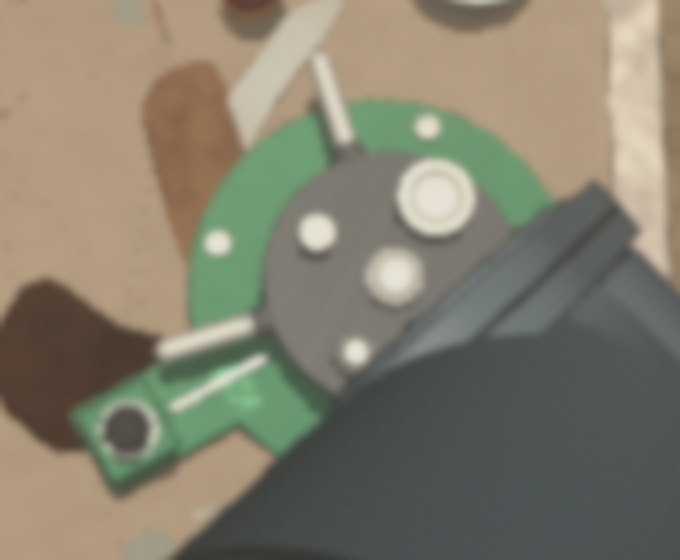

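The turret has turned about 17° anticlockwise; the far spoke now runs from (348,148) to (320,58). The finger trails its spoke by about 11°, as planned. I carry on along the arc.

>>> apply_moves --targets '[[[-0.3,0.04,0],[0,0,0],0],[[-0.3,0.07,0],[0,0,0],0],[[-0.29,0.09,0],[0,0,0],0],[[-0.28,0.12,0],[0,0,0],0],[[-0.27,0.14,0],[0,0,0],0],[[-0.26,0.16,0],[0,0,0],0],[[-0.24,0.19,0],[0,0,0],0],[[-0.23,0.21,0],[0,0,0],0],[[-0.21,0.23,0],[0,0,0],0],[[-0.19,0.24,0],[0,0,0],0],[[-0.16,0.26,0],[0,0,0],0],[[0,0,0],[0,0,0],0]]'

```text
t: 7.23
tool_pos: [499.0, -315.3, 38.8]
orientation: [[0.002, 1.0, 0.001], [1.0, -0.002, -0.001], [-0.001, 0.001, -1.0]]
ft_force: [-0.5, -1.0, 0.3]
finger_gap: 0.4
grasp_force: 0.0
```

>>> apply_moves --targets '[[[-0.14,0.27,0],[0,0,0],0],[[-0.12,0.28,0],[0,0,0],0],[[-0.09,0.29,0],[0,0,0],0],[[-0.07,0.3,0],[0,0,0],0],[[-0.04,0.3,0],[0,0,0],0],[[-0.01,0.31,0],[0,0,0],0],[[0.01,0.31,0],[0,0,0],0],[[0.04,0.3,0],[0,0,0],0],[[0,0,0],[0,0,0],0]]'

```text
t: 7.98
tool_pos: [558.5, -324.2, 38.7]
orientation: [[0.001, 1.0, 0.002], [1.0, -0.001, -0.0], [-0.0, 0.002, -1.0]]
ft_force: [0.0, -0.3, -0.6]
finger_gap: -0.0
grasp_force: 0.0
```

>>> apply_moves --targets '[[[0.04,0.25,0],[0,0,0],0],[[0.07,0.29,0],[0,0,0],0],[[0.1,0.28,0],[0,0,0],0],[[0.13,0.27,0],[0,0,0],0],[[0.15,0.25,0],[0,0,0],0],[[0.18,0.24,0],[0,0,0],0],[[0.2,0.22,0],[0,0,0],0],[[0.22,0.2,0],[0,0,0],0],[[0,0,0],[0,0,0],0],[[0,0,0],[0,0,0],0]]'

```text
t: 8.82
tool_pos: [607.0, -296.8, 38.8]
orientation: [[0.001, 1.0, 0.001], [1.0, -0.001, 0.0], [0.0, 0.001, -1.0]]
ft_force: [-0.9, -0.4, -0.3]
finger_gap: 0.3
grasp_force: 0.0
```

```bash
python3 - <<'E'
from h import *
im=snapshot("top")[:,:,::-1];cv2.imwrite("pics/t2f.png",im);cv2.imwrite("pics/t2.png",cv2.resize(im[150:290,235:405],None,fx=4,fy=4,interpolation=cv2.INTER_CUBIC))
print(proj("top",[541.5,-239,70])) 
E
```

```text
[334.02456388 218.75215527]
```

View pics/t2.png

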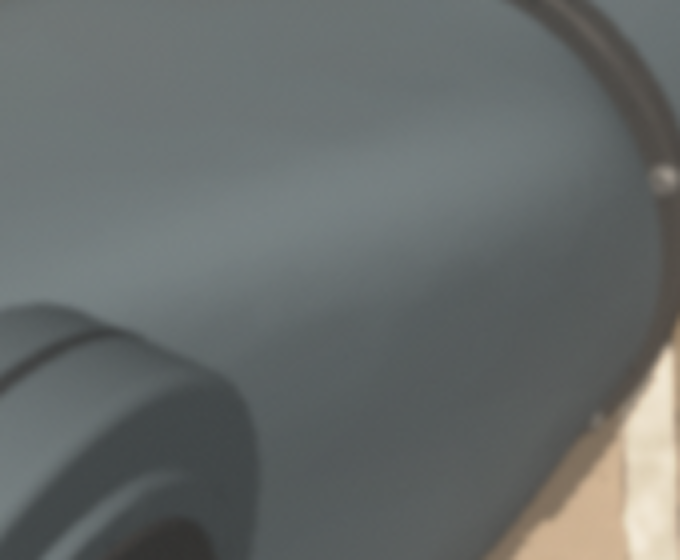

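The arm hides the turret from the top camera, so I check with the scene camera.

```bash
python3 - <<'E'
from h import *
im=snapshot("scene")[:,:,::-1];cv2.imwrite("pics/s2f.png",im);cv2.imwrite("pics/s2.png",cv2.resize(im[180:310,200:380],None,fx=4.2,fy=4.2,interpolation=cv2.INTER_CUBIC))
c=np.array([541.5,-239])
u=np.array([np.cos(np.radians(119.5)),np.sin(np.radians(119.5))])
for n,p in(("mark",[*(c+39*u),70]),("nut",[*c,68]),("pin",[*(c+135*u),58])):
    q=proj("scene",p);print(n,q.round(1),((q-[200,180])*4.2).round(0))
E
```

```text
mark [276.3 222.7] [320. 179.]
nut [297.7 230. ] [410. 210.]
pin [227.1 212.8] [114. 138.]
```

View pics/s2.png

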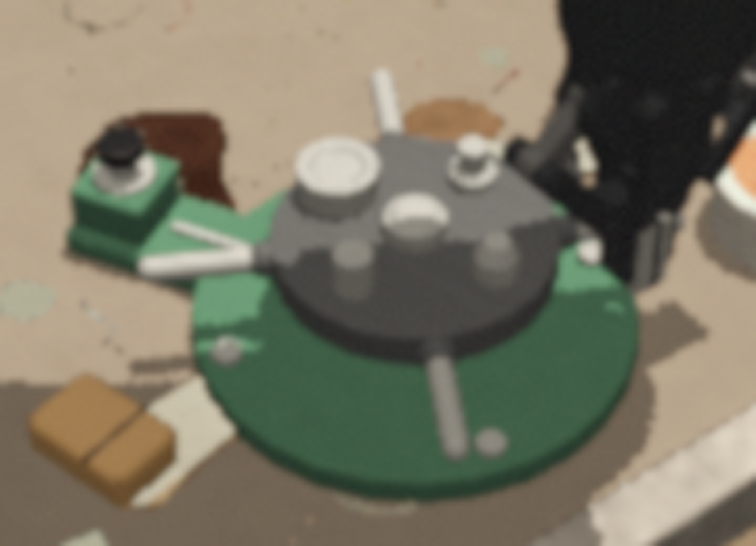

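The wide die's top is at crop (337,167), the nut at (414,212) and the cap at (121,135). The mark projects to (320,179), so the die still has some way to turn.

```bash
python3 - <<'E'
from h import *
c=np.array([541.5,-239])
for off in((0,0),(4,2),(5,0)):
    p=ray("scene",(np.array([337,167])-off)/4.2+[200,180],70)-c;print("die",np.linalg.norm(p),ang(p),119.5-ang(p))
# spokes: left spoke tip & root, back spoke tip, front spoke tip at z=48
for uv in((145,266),(382,72),(457,452)):
    p=ray("scene",(np.array(uv)-[4,2])/4.2+[200,180],48)-c;print("spoke",np.linalg.norm(p),ang(p))
E
```

```text
die 37.209294018774074 105.07975468310232 14.420245316897677
die 39.23397205431244 105.17961732220792 14.320382677792082
die 38.7971202508588 106.91865827438588 12.581341725614124
spoke 106.84844955602321 148.78588885790296
spoke 113.09143498060443 60.26206551261608
spoke 105.14201969588818 -118.53787125846534
```

>>> apply_moves --targets '[[[0.14,0.12,0],[0,0,0],0],[[0.15,0.11,0],[0,0,0],0],[[0.16,0.1,0],[0,0,0],0],[[0.16,0.09,0],[0,0,0],0],[[0,0,0],[0,0,0],0],[[0,0,0],[0,0,0],0],[[0,0,0],[0,0,0],0]]'

```text
t: 9.5
tool_pos: [617.1, -282.2, 38.9]
orientation: [[0.002, 1.0, 0.0], [1.0, -0.002, 0.0], [0.0, 0.0, -1.0]]
ft_force: [-0.2, 0.3, 0.3]
finger_gap: -0.1
grasp_force: 0.0
```

```bash
python3 - <<'E'
from h import *
im=snapshot("scene")[:,:,::-1];cv2.imwrite("pics/s3.png",cv2.resize(im[180:310,200:380],None,fx=4.2,fy=4.2,interpolation=cv2.INTER_CUBIC))
E
```

```text
(no output)
```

View pics/s3.png

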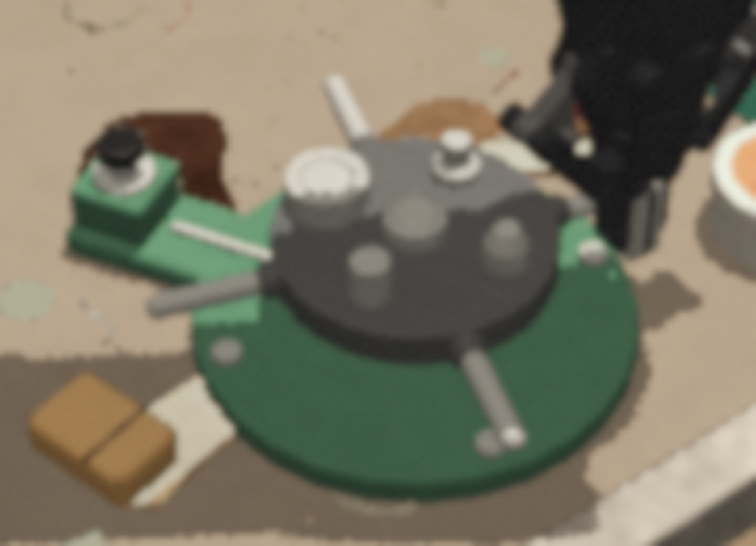

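The wide die is now at crop (327,176). The spoke tips are at (155,304), (335,80) and (513,437).

```bash
python3 - <<'E'
from h import *
c=np.array([541.5,-239])
p=ray("scene",(np.array([327,176])-[4,2])/4.2+[200,180],70)-c;print("die",np.linalg.norm(p),ang(p))
for uv,o in(((155,304),-45),((335,80),45),((513,437),-135)):
    p=ray("scene",(np.array(uv)-[4,2])/4.2+[200,180],48)-c;print("spoke",np.linalg.norm(p),(ang(p)+o)%360)
E
```

```text
die 39.478300302767494 114.86016141257116
spoke 105.08348540289298 115.53106544925572
spoke 111.99907107629068 116.14163745743416
spoke 103.11505047600839 118.2523947855899
```

About 3.5° remain. I push another 5 mm, then back off and rise.

>>> apply_moves --targets '[[[0.06,0.03,0],[0,0,0],0],[[0.06,0.03,0],[0,0,0],0],[[0.05,0.03,0],[0,0,0],0],[[0,0,0],[0,0,0],0],[[0,0,0],[0,0,0],0],[[-0.3,-0.1,0],[0,0,0],0],[[-0.4,0,0],[0,0,0],0],[[0,0,0],[0,0,0],0],[[0,0,-1],[0,0,0],0],[[0,0,-1],[0,0,0],0],[[0,0,-1],[0,0,0],0],[[0,0,-1],[0,0,0],0]]'

```text
t: 10.55
tool_pos: [616.2, -296.3, 139.9]
orientation: [[0.003, 1.0, -0.0], [1.0, -0.003, -0.0], [-0.0, -0.0, -1.0]]
ft_force: [0.0, 0.2, -0.2]
finger_gap: 0.0
grasp_force: 0.0
```

>>> apply_moves --targets '[[[0,-1,-0.5],[0,0,0],0],[[0,-1,-0.5],[0,0,0],0],[[0,-1,0],[0,0,0],0],[[0,-1,0],[0,0,0],0],[[0,-1,0],[0,0,0],0],[[0,-1,0],[0,0,0],0],[[0,-1,0],[0,0,0],0],[[1,-0.3,0],[0,0,0],0],[[1,0,0],[0,0,0],0],[[1,0,0],[0,0,0],0],[[1,0,0],[0,0,0],0],[[1,0,0],[0,0,0],0]]'

```text
t: 11.55
tool_pos: [434.2, -169.7, 164.1]
orientation: [[0.004, 1.0, 0.001], [1.0, -0.004, -0.0], [-0.0, 0.001, -1.0]]
ft_force: [0.5, -0.3, -0.1]
finger_gap: 0.0
grasp_force: 0.0
```

>>> apply_moves --targets '[[[1,0,0],[0,0,0],0],[[1,0,0],[0,0,0],0],[[1,0,0],[0,0,0],0],[[1,0,0],[0,0,0],0],[[1,0,0],[0,0,0],0],[[0,0,0],[0,0,0],0],[[0,0,0],[0,0,0],0]]'

```text
t: 12.13
tool_pos: [434.8, -44.3, 163.9]
orientation: [[-0.0, 1.0, 0.0], [1.0, 0.0, 0.0], [0.0, 0.0, -1.0]]
ft_force: [0.3, -0.9, 0.8]
finger_gap: 0.1
grasp_force: 0.0
```

```bash
python3 - <<'E'
from h import *
im=snapshot("top")[:,:,::-1];cv2.imwrite("pics/t4.png",cv2.resize(im[150:290,235:405],None,fx=4,fy=4,interpolation=cv2.INTER_CUBIC))
E
```

```text
(no output)
```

View pics/t4.png

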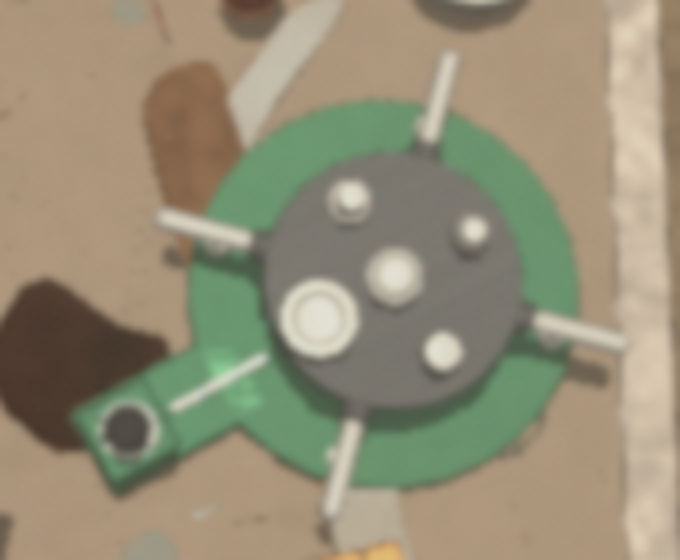

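The turret is fully in view. The wide die is at crop (318,318), the nut at (395,275) and the cap at (128,430). The spoke tips are at (452,54), (623,345), (332,515) and (160,217).

```bash
python3 - <<'E'
from h import *
f=lambda uv,z:ray("top",np.array(uv)/4+[235,150],z)
pin=f((128,430),58);d=f((318,318),70);n=f((395,275),68)
T=[f(u,48) for u in((452,54),(332,515),(623,345),(160,217))];c=np.mean(T,0)
print("pin",pin,"nut",n,"c",c,"pin ang",ang(pin-c),"d",np.linalg.norm(pin-c),"die",ang(d-c),np.linalg.norm(d-c))
print("spoke-die",(ang(T[1]-T[0])-45)%360-0,(ang(T[3]-T[2])+45)%360, (ang(T[1]-T[0])))
E
```

```text
pin [ 474.7406028  -121.83753955] nut [ 541.77116825 -238.73895379] c [ 542.07452087 -239.35776527] pin ang 119.8108107546238 d 135.4431983336555 die 119.27478785695291 39.74528102093436
spoke-die 119.55868849759503 119.3382670895742 164.55868849759503
```

The die sits within about 0.5° of the pin line. Next I move over the pin.

>>> apply_moves --targets '[[[-1,0.5,0],[0,0,0],0],[[-1,0.5,0],[0,0,0],0],[[-1,0.5,0],[0,0,0],0],[[-0.1,0.11,0],[0,0,0],0],[[0,0,1],[0,0,0],0],[[0,0,1],[0,0,0],0],[[0,0,1],[0,0,0],0],[[0,0,0.5],[0,0,0],0],[[0,0,0],[0,0,0],0],[[0,0,0],[0,0,0],0]]'

```text
t: 13.02
tool_pos: [474.1, -124.0, 76.2]
orientation: [[0.004, 1.0, -0.001], [1.0, -0.004, -0.0], [-0.0, -0.001, -1.0]]
ft_force: [-0.3, -0.6, 1.4]
finger_gap: 0.0
grasp_force: 0.0
```

>>> apply_moves --targets '[[[0.08,0.03,0.3],[0,0,0],0],[[0,0,0.2],[0,0,0],0],[[0,0,0.1],[0,0,0],0],[[0,0,0.1],[0,0,0],0],[[0,0,0.1],[0,0,0],0],[[0,0,0.1],[0,0,0],0],[[0,0,0.1],[0,0,0],0],[[0,0,0.1],[0,0,0],0],[[0,0,0.08],[0,0,0],0],[[0,0,0],[0,0,0],0],[[0,0,0],[0,0,0],0],[[0,0,0],[0,0,0],0]]'

```text
t: 14.02
tool_pos: [475.2, -120.8, 46.7]
orientation: [[0.002, 1.0, -0.0], [1.0, -0.002, -0.0], [-0.0, -0.0, -1.0]]
ft_force: [0.2, -0.0, 0.7]
finger_gap: 0.0
grasp_force: 0.0
```

>>> apply_moves --targets '[[[0,0,0.04],[0,0,0],0],[[0,0,0.03],[0,0,0],0],[[0,0,0],[0,0,0],0],[[0,0,0],[0,0,0],0]]'

```text
t: 14.35
tool_pos: [475.4, -120.9, 46.0]
orientation: [[0.002, 1.0, 0.001], [1.0, -0.002, 0.0], [0.0, 0.001, -1.0]]
ft_force: [-2.3, 1.3, 17.0]
finger_gap: 0.2
grasp_force: 8.6
```

There is 17 N at z = 46, so the pin is on its stop. I hold briefly, then rise and withdraw.

>>> apply_moves --targets '[[[0,0,0],[0,0,0],0],[[0,0,0],[0,0,0],0],[[0,0,-0.3],[0,0,0],0],[[0,0,-0.7],[0,0,0],0],[[0,0,-1],[0,0,0],0],[[0,0,-1],[0,0,0],0],[[0,0,-1],[0,0,0],0],[[0,0,-1],[0,0,0],0],[[1,-0.5,0],[0,0,0],0],[[1,-0.5,0],[0,0,0],0],[[1,-0.5,0],[0,0,0],0],[[0,0,0],[0,0,0],0]]'

```text
t: 15.35
tool_pos: [435.4, -41.3, 169.8]
orientation: [[-0.002, 1.0, -0.003], [1.0, 0.002, 0.003], [0.003, -0.003, -1.0]]
ft_force: [0.3, 0.1, -0.5]
finger_gap: -0.3
grasp_force: 0.0
```

```bash
python3 - <<'E'
from h import *
a=snapshot("top")[:,:,::-1];b=snapshot("scene")[:,:,::-1]
o=[cv2.resize(a[120:310,235:405],(500,560)),cv2.resize(b[180:310,200:380],None,fx=560/130*.38,fy=560/130,interpolation=2)]
o=[cv2.resize(a[120:310,235:405],None,fx=2.3,fy=2.3,interpolation=2),cv2.resize(b[180:310,200:380],None,fx=2.2,fy=2.2,interpolation=2)]
h=max(x.shape[0] for x in o);cv2.imwrite("pics/f.png",np.hstack([np.pad(x,((0,h-x.shape[0]),(0,0),(0,0))) for x in o]))
E
```

```text
(no output)
```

View pics/f.png

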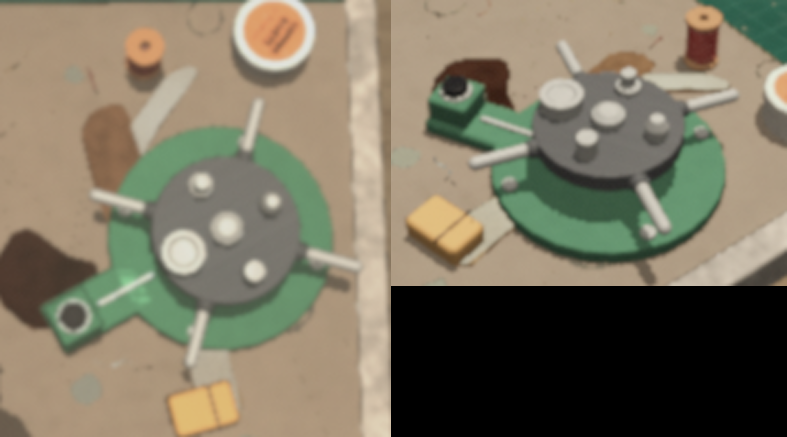

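The pin cap is low on its collar (scene panel, near (456,86)) and the wide die is in line with it at (182,252) in the top panel. The reel, tin and wax are where they began. I'm handing in.

```bash
python3 -c "
from bench import env
print(env.close_job())"
```

```text
the job is handed in; nothing more can be done
None
```

The job is handed in, though the hand-in returned no verdict: the wide die measured within about 0.5° of the pin line before the press, the pin was pressed to its stop (17 N at 46 mm), and the reel, tin and wax look unmoved.

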